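# Dock the fixture pallet behind its drop catch

### The arm

A 7-joint arm with a two-finger parallel gripper is mounted at the origin on a cart in front of the work surface, level with it; the furniture and walls round the work are solid. World frame = base frame: x ahead of the robot, y to its left, z up, the work surface at z = 0. Lengths are in mm, angles in rad, forces in N, time in s.
With the tool pointing down it reaches from about 425 to 875 mm from the base axis. Payload 8.4 kg.
Tool frame: the origin (TCP) lies on the centre line of the jaws, within the pads' length; the fingertips stand 19 mm ahead of it and the grasp point (between the pads) is the TCP; z points along the fingers, y is the line along which they close (so a half turn about z gives the same grasp; the last joint's range is limited). The gripper opens to 85 mm and grips with 20 to 120 N. Pads are 22 mm wide; open, the fingers measure 114 mm over their backs; the gripper's body (76 mm by 85 mm) begins 54 mm behind the grasp point. The pads swing forward as they close: fully open they stand 13 mm farther back than shut.
Start: joints at [-1.411, 0.333, 0.04, 1.465, -0.013, 1.343, -0.059], TCP at [166.351, 628.325, 250.308] pointing down, gripper open.
Joint ranges: [-2.58, 2.58], [-0.38, 2.09], [-1.3, 1.39], [0.25, 2.4], [-1.5, 4.64], [0.08, 2.09], [-2.65, 2.65]. Speed limits (rad/s): [2.22, 2.22, 2.79, 2.79, 3.14, 3.14, 3.14].

### API

Orientations are given as a rotation vector (axis times angle).
In Python, from workcell import arm, vision gives the robot as it stands.
- The arm moves only by the shell command python3 -m crank 'ROWS' [FORCE]. ROWS is a JSON object whose one key "moves" holds a list of rows, each a list of 3 entries, a list of its own where there are three numbers: the finger opening in cm, from 0 to 8.54, then the shift along the world's x, y, z in cm, then the turn, a rotation vector about the world's x, y, z in degrees. In form: {"moves": [[claw, [x, y, z], [rx, ry, rz]], ...]}. A call has 1 to 12 rows; each row is the pose to reach, as a shift and turn from the pose commanded when the call began; what a row does not reach only later rows make up. A row lasts 1/12 s, in which the tool goes at most 41.7 mm and 7.16 degrees, less where a joint would pass 70% of its speed; a pose out of reach is approached as far as the arm can. A call with a gripper value outside its range is refused whole. The fingers move at their own pace and stop on an object; FORCE is the grip in N (left out, the last holds). Time passes only in rows, so rows that repeat a pose let the fingers close. It gives the time, the measured TCP pose, the force, the opening and the grip force at its end, in the units of the state.
- arm.get_state(): the state, without advancing time (a new reading comes with each control period).
- vision.read_camera(name): name is "scene" or "top" or "wrist"; returns (picture, depth): 400x640x3 uint8, red, green, blue; 400x640 float32, mm along the optical axis (not along the pixel's ray), 0 where there is no reading.
- vision.camera_info(name): a dict with "camera_matrix" (3x3 intrinsics, pixels), "R" (3x3) and "t" (3): a world point X has camera coordinates R X + t. Camera axes: x right, y down, z forward; pixel columns grow to the right and rows downward; lengths in mm; the calibration is good to about 2 mm. A picture is of the moment at which its call begins: read the wrist's pose just before it. camera_info takes no time and is no camera call; for the wrist camera it gives the pose at the moment of the call.
- arm.close_job(): hands the job in; it is judged then, once.
The state is a dict: "clock": time; "q": joint angles; "qvel": joint speeds; "joint_torque": joint torques, N m; "ee_pos": TCP position; "tool_rot": TCP orientation; "wrist_force": force on the tool from outside, world axes, zero at the start; "torque": the same for the moment, N m; "opening": finger opening in mm; "grasp_force": force on a finger pad.
Only numpy, scipy, OpenCV 4.12 (cv2) and the standard library are available. Lean on these libraries where they do the work, as an engineer would, in place of code of your own. Each camera call takes 0.05 s, during which the arm holds its last target. There are 200 camera calls.

### The job

Take the fixture pallet with the plaster blank by its blue grip, set it plaster end first in the open mouth of the bench dock and slide it in, so that its own front edge lifts the red drop catch, then gently on against the sprung buffer until the catch has dropped fully behind it; let go and leave it locked in. Feel your way, because the catch and buffer are clamped at no exact place and the pallet must not be rammed or forced; touch only the pallet, never the dock or the catch, and leave the other things on the bench where they are.

Things in the scene. Friction and masses are not known exactly. Their poses are not given: they have to be found in the camera images.
- pallet: Loose fixture pallet, 0.25 to 0.49 kg: flat aluminium plate 110 (x) x 120 (y) x 12 mm. Origin: centre of its underside; +x points to its front edge (plaster end, goes in first), z up. On top: a blue grip fin, and a white plaster blank 26 x 52 mm at x = +34 mm, up to z = 28 mm, between two steel pins up to z = 24 mm.
- pallet_grip (a point): Middle of the pallet's blue upright grip fin, at pallet x = -15, y = 0, z = 36 mm. The fin is 50 mm long (x), 16 mm thick (y) and stands from the plate (z = 12 mm) up to z = 52 mm; grip it from above across y.
- pallet_front (a point): Middle of the pallet's front edge on its underside: pallet x = +55, y = 0, z = 0 mm.
- dock: Bench dock fixed to the table: plywood base 360 (x) x 190 (y) x 10 mm. Origin: centre of its underside; +x is the way the pallet slides in, z up. The base's top (z = 10 mm) is the sliding floor. Aluminium side rails, inner faces 125 mm apart, tops at z = 28 mm, run from x = -50 to +115 mm. A grey yoke along it carries the red catch and black buffer. Friction adds 1 to 4 N to a push.
- dock_mouth (a point): Point on the dock's floor at dock x = -90, y = 0, z = 10 mm, where the mouth between the rails begins: about 143 mm wide here, narrowing to 125 mm at x = -50 mm. In front of it (x = -180 to -90 mm) the floor is a bare apron. The pallet can enter only by sliding: steel lips reach 10 mm in over its sides, 17 mm above the floor, from x = -5 mm (right) and +58 mm (left).
- dock_catch (a point): Point of the dock (x = 10, y = 49, z = 17 mm) where the back of the catch's 8 mm roller nose is when the yoke sits at its middle place. The yoke is clamped up to 25 mm off that, either way along x: NOT measured. Nose bottom 3 mm over the floor; arm slopes up to a pivot 55 mm before it at z = 48 mm, on a post 64 mm high at y = 84 mm; no part is nearer the midline than y = 40 mm.
- dock_buffer (a point): Point of the dock (x = 119, y = 0, z = 18 mm) where the face of the sprung rubber buffer is when the yoke sits at its middle place (same unmeasured offset as the catch). It pushes back with 2 N at first and 0.6 N more per mm. The catch drops after about 5 mm (5 N); solid stops after 8 mm (7 N). Locked pallet: dock x = 65 mm plus offset. Keep pallet and dock from pressing each other over 20 N.
- catch (a joint): Hinge angle of the red drop catch (rad), which falls by its own weight (it takes under 3 N of push to lift): 0 = fully down (before the pallet comes and again once it has dropped behind it), about 0.17 to 0.2 while its roller rides on top of the pallet; grows as the nose lifts.
- tape_teal: Roll of teal tape, 100 mm across, 25 mm high, lying flat, right of the dock's far end. Bystander, loose; origin at the centre of its underside.
- primed_can3: White primed can, 66 mm across, 144 mm high, behind the pallet on the right. Bystander, loose; origin at the centre of its underside.
- mix_cup0: Small off-white mixing cup, 67 mm across, 66 mm high, left of the dock. Bystander, loose; origin at the centre of its underside.
- green_beaker: Green beaker, 65 mm across, 73 mm high, at the back left. Bystander, loose; origin at the centre of its underside.

How it is judged (in metres and radians):
On the way:
1. the pallet slides in along the dock floor, front first, with the raised catch riding on it (catch over 0.12 rad) (value of joint catch above 0.12 rad and x of pallet in the frame of dock between -0.08 and 0.09 m and z of pallet in the frame of dock below 0.017 m and angle between the x axis of pallet and the x axis of dock, either way round below 0.15 rad and x of pallet_front in the frame of dock above -0.03 m), for 0.2 s.
At the end, for the whole second after the job is handed in: Catch down behind the pallet (below 0.04 rad); pallet released, at rest (under 10 mm/s), origin 36 to 98 mm and front edge over 88 mm along the dock's x (plaster end inward), origin under 14 mm high in the dock, within 0.08 rad of its direction and 0.06 rad of level (value of joint catch below 0.04 rad and x of pallet in the frame of dock between 0.036 and 0.098 m and z of pallet in the frame of dock below 0.014 m and angle between the x axis of pallet and the x axis of dock, either way round below 0.08 rad and angle between pallet's own z axis and vertical below 0.06 rad and linear speed of pallet below 0.01 m/s and x of pallet_front in the frame of dock above 0.088 m); the robot touches nothing.
It fails at once if while the fingers hold the pallet (over 5 N) in the mouth or further in (its origin beyond -90 mm along the dock), it is pressed against the dock, catch or buffer with more than 20 N (x of pallet in the frame of dock above -0.09 m and contact force between pallet and dock above 20 N and contact force between the fingers and pallet above 5 N).
It fails at once if the robot touches the dock or its catch (over 2 N) (contact force between any of the fingers, the arm and dock above 2 N).
It fails at once if a bystander is moved by more than 15 mm (distance of any of tape_teal, primed_can3, mix_cup0, green_beaker from where it was at the start of the episode above 0.015 m).
It also fails if it takes over 72 s, if anything falls off the work surface, if the arm or the gripper's body presses on something with over 40 N, if the wrist force passes 120 N, or if a joint passes its speed limit or range.

## Working session

There is one attempt and no reset: what is moved stays moved. The work goes in short steps, Python scripts to look and compute and a shell command to move; the robot and the scene stay as the last step left them, time stands still between calls to the robot, and variables do not carry over. Pictures are saved under pics/ and viewed, at most 10 in all, crops included, and the job is handed in when it is done.

```bash
ls; mkdir -p pics; python3 - <<'E'
from workcell import arm, vision
import cv2,numpy as np
s=arm.get_state();print(s)
for n in("top","scene"):
    p,d=vision.read_camera(n);cv2.imwrite(f"pics/{n}0.png",p[:,:,::-1]);np.save(f"{n}_d.npy",d);np.save(f"{n}_p.npy",p)
    print(n,vision.camera_info(n))
E
```

```text
pics
{'clock': 0.0, 'q': array([-1.41121181,  0.33387558,  0.039828  ,  1.46628318, -0.01336932,
        1.34331355, -0.05851521]), 'qvel': array([ 0.00088951,  0.00023756, -0.00062651, -0.00087748,  0.0001001 ,
        0.00199061, -0.00074871]), 'joint_torque': array([ 1.51904969e-04, -6.58564997e+01,  1.36524338e+00, -4.05557549e+01,
        1.66085194e-02,  1.27458363e-02, -5.85118642e-05]), 'ee_pos': array([166.23637598, 627.93213389, 249.43762779]), 'tool_rot': array([-4.05325794e-01, -3.11524825e+00,  2.53244279e-03]), 'wrist_force': array([-0.17302801,  0.51753817, -0.07649427]), 'torque': array([0.00686878, 0.00248359, 0.09609688]), 'grasp_force': 0.0, 'opening': 85.28049073136204}
top {'camera_matrix': array([[467.38274854,   0.        , 314.00947956],
       [  0.        , 467.38274854, 194.36598839],
       [  0.        ,   0.        ,   1.        ]]), 'R': array([[ 0.01560557, -0.99986008,  0.00602362],
       [-0.99701184, -0.01601639, -0.07557029],
       [ 0.07565619, -0.00482631, -0.99712228]]), 't': array([  28.15752288,  614.80700816, 1477.88776962])}
scene {'camera_matrix': array([[378.51029784,   0.        , 321.28633767],
       [  0.        , 378.51029784, 193.78636242],
       [  0.        ,   0.        ,   1.        ]]), 'R': array([[ 0.84336005, -0.53710597, -0.01615556],
       [-0.39793441, -0.60406516, -0.69047337],
       [ 0.36109836,  0.58874651, -0.72317738]]), 't': array([-484.24093396,  313.27437968,  963.96511917])}
```

View pics/top0.png

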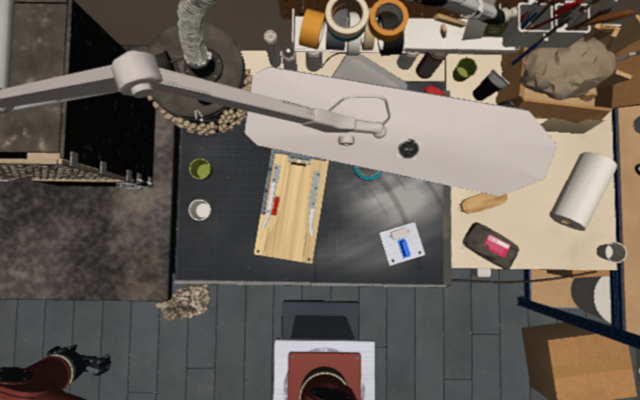

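View pics/scene0.png

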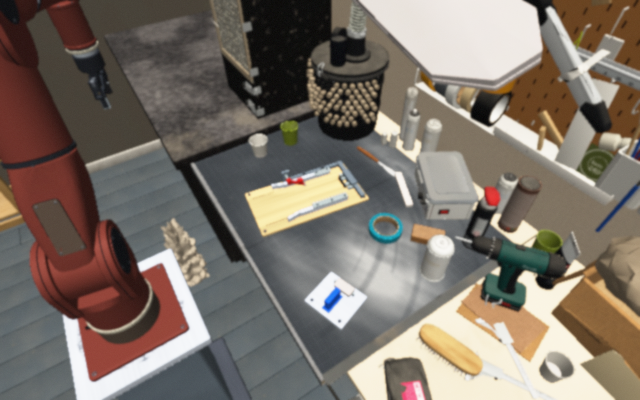

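The top view shows the dock: apron end near (285,258), far end near (300,155) and red catch at (275,207). The pallet is at (402,243), with the blue fin at (404,247) and the plaster at (400,233), so its front faces up the image. The scene view shows the same, with the can behind and right of the pallet, the tape beyond the dock, and the cup and beaker to the left.

```bash
cat > h.py <<'E'
import numpy as np,cv2
from workcell import arm,vision
def cast(info,uv,z):
    K,R,t=info["camera_matrix"],info["R"],info["t"]
    uv=np.atleast_2d(uv).astype(float)
    r=np.c_[(uv-K[:2,2])/[K[0,0],K[1,1]],np.ones(len(uv))]@R
    c=-R.T@t
    return c+r*((z-c[2])/r[:,2])[:,None]
def mask(p,lo,hi,roi=None):
    m=cv2.inRange(cv2.cvtColor(p,cv2.COLOR_RGB2HSV),lo,hi)
    if roi: 
        k=np.zeros_like(m);x0,y0,x1,y1=roi;k[y0:y1,x0:x1]=255;m&=k
    return m
def big(m):
    c,_=cv2.findContours(m,cv2.RETR_EXTERNAL,cv2.CHAIN_APPROX_NONE)
    return max(c,key=cv2.contourArea)
def rect(info,c,z):
    w=cast(info,c.reshape(-1,2),z)[:,:2].astype(np.float32)
    return cv2.minAreaRect(w),w
E
python3 - <<'E'
from h import *
rois={"top":dict(wood=(240,140,335,268),blue=(385,225,425,262),plate=(370,215,430,270)),"scene":dict(wood=(235,150,375,240),blue=(315,280,350,315),plate=(295,265,375,335))}
for n in rois:
    p=np.load(f"{n}_p.npy");i=vision.camera_info(n);R=rois[n]
    print(n,"wood hsv",cv2.cvtColor(p,cv2.COLOR_RGB2HSV)[240,285] if n=="top" else cv2.cvtColor(p,cv2.COLOR_RGB2HSV)[208,275])
    for nm,lo,hi,z in(("wood",(8,50,90),(32,255,255),10),("blue",(105,130,60),(130,255,255),52),("plate",(0,0,130),(180,70,255),12)):
        c=big(mask(p,lo,hi,R[nm]));r,w=rect(i,c,z)
        print(n,nm,cv2.contourArea(c),np.round(r[0]),np.round(r[1]),round(r[2],1),np.round(cv2.boxPoints(r)).tolist())
    d=np.load(f"{n}_d.npy");print(d[240,285] if n=="top" else d[208,275])
E
```

```text
top wood hsv [ 19  96 213]
top wood 5240.0 [573. 111.] [194. 341.] 81.6 [[391.0, 40.0], [728.0, -9.0], [756.0, 183.0], [419.0, 232.0]]
top blue 103.0 [ 449. -246.] [55. 22.] 18.7 [[420.0, -244.0], [427.0, -265.0], [479.0, -247.0], [472.0, -226.0]]
top plate 1266.0 [ 463. -247.] [113. 122.] 17.8 [[390.0, -206.0], [427.0, -322.0], [535.0, -288.0], [498.0, -171.0]]
1504.9022
scene wood hsv [ 24  78 248]
scene wood 4177.5 [585. 110.] [203. 366.] 81.7 [[389.0, 36.0], [751.0, -17.0], [781.0, 185.0], [419.0, 237.0]]
scene blue 196.0 [ 441. -261.] [64. 26.] 18.4 [[406.0, -258.0], [414.0, -283.0], [475.0, -263.0], [467.0, -238.0]]
scene plate 3109.5 [ 471. -241.] [182. 204.] 56.9 [[336.0, -262.0], [507.0, -373.0], [607.0, -220.0], [436.0, -109.0]]
1196.2114
```

```bash
python3 -m crank '{"moves": [[8.5,[2.4,-3.1,0.5],[0,0,0.5]],[8.5,[4.8,-6.2,1],[0,0,1]],[8.5,[7.2,-9.3,1.5],[0,0,1.5]],[8.5,[9.6,-12.4,2],[0,0,2]],[8.5,[12,-15.5,2.5],[0,0,2.5]],[8.5,[14.4,-18.6,3],[0,0,3]],[8.5,[16.8,-21.7,3.5],[0,0,3.5]],[8.5,[19.2,-24.8,4],[0,0,4]],[8.5,[21.6,-27.9,4.5],[0,0,4.5]],[8.5,[24,-31,5],[0,0,5]],[8.5,[26.4,-34.1,5],[0,0,5.5]],[8.5,[28.8,-37.2,5],[0,0,6.4]]]}'
python3 -m crank '{"moves": [[8.5,[2.4,-3.1,0],[0,0,0]],[8.5,[4.8,-6.2,0],[0,0,0]],[8.5,[7.2,-9.3,0],[0,0,0]],[8.5,[9.0,-12,0],[0,0,0]],[8.5,[9.0,-12,0],[0,0,0]],[8.5,[9.0,-12,0],[0,0,0]],[8.5,[9.0,-12,0],[0,0,0]]]}'
python3 - <<'E'
from h import *
p,d=vision.read_camera("wrist");cv2.imwrite("pics/w1.png",p[:,:,::-1]);np.save("w1_p.npy",p);np.save("w1_d.npy",d)
i=vision.camera_info("wrist");np.savez("w1_i.npz",**i);print(i,arm.get_state()["ee_pos"],arm.get_state()["tool_rot"])
print(np.round(cast(i,[[0,0],[639,0],[639,399],[0,399]],10)))
E
```

```text
clock: 1.1
ee_pos: [455.1, 254.5, 300.6]
tool_rot: [0.23, 3.133, 0.001]
wrist_force: [1.2, 0.5, -0.9]
opening: 84.8
grasp_force: 0.0
clock: 1.68
ee_pos: [543.9, 136.9, 299.9]
tool_rot: [-0.23, -3.132, 0.0]
wrist_force: [0.8, -0.3, -0.4]
opening: 85.2
grasp_force: 0.0
{'camera_matrix': array([[345.97448874,   0.        , 322.2146839 ],
       [  0.        , 345.97448874, 200.72302185],
       [  0.        ,   0.        ,   1.        ]]), 'R': array([[ 1.45064075e-01,  9.89422044e-01,  6.57864566e-04],
       [ 9.45554262e-01, -1.38828128e-01,  2.94370326e-01],
       [ 2.91347820e-01, -4.20805124e-02, -9.55691204e-01]]), 't': array([-216.04512852, -548.56127033,  274.09754692])} [543.72666462 137.56329908 299.95306652] [-2.28363705e-01 -3.13238429e+00 -2.77511097e-04]
[[ 326. -175.   10.]
 [ 424.  496.   10.]
 [ 978.  562.   10.]
 [ 837. -399.   10.]]
```

View pics/w1.png

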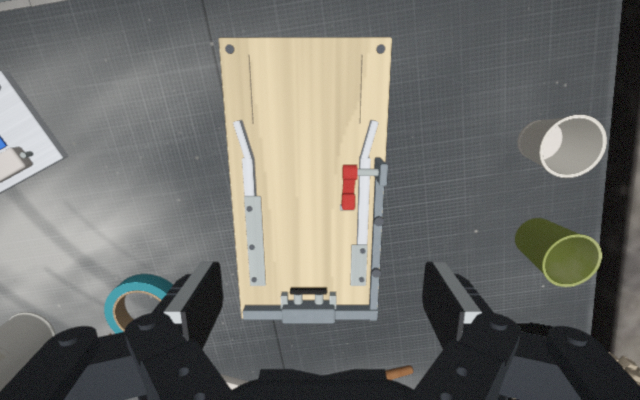

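The wrist view shows the whole dock: near edge from (221,38) to (391,38), rails flaring from (238,122) and (375,122), and red catch from (349,172) to (348,203). The black buffer face is near (308,289), and the yoke cross bar is at row 313.

```bash
python3 - <<'E'
from h import *
p=np.load("w1_p.npy");i=dict(np.load("w1_i.npz"))
m=mask(p,(8,40,90),(32,255,255),(200,20,410,330))
m=cv2.morphologyEx(m,cv2.MORPH_CLOSE,np.ones((9,9)))
# edges by rows/cols, subpixelish
L=[];Rr=[];T=[]
for r in list(range(50,290,4)):
    c=np.where(m[r])[0]; L.append((c[0]-.5,r)); 
    if r<160: Rr.append((c[-1]+.5,r))
for c in range(230,385,4):
    rr=np.where(m[:,c])[0]; T.append((c,rr[0]-.5))
def fit(uv):
    w=cast(i,np.array(uv),10)[:,:2].astype(np.float32)
    v=cv2.fitLine(w,cv2.DIST_HUBER,0,.5,.01).ravel(); d=v[:2]*np.sign(v[0] if abs(v[0])>abs(v[1]) else v[1]);return d,v[2:]
(dl,pl),(dr,pr),(dt,pt)=fit(L),fit(Rr),fit(T)
for d in(dl,dr,dt):print("ang",np.degrees(np.arctan2(d[1],d[0])))
a=np.arctan2(dl[1],dl[0]);a=(a+np.arctan2(dt[1],dt[0])-np.pi/2)/2
ux=np.array([np.cos(a),np.sin(a)]);uy=np.array([-ux[1],ux[0]])
print("width",(pr-pl)@uy)
ym=((pr+pl)/2)@uy; xm=pt@ux
O=ux*(xm+180)+uy*ym;print("yaw",np.degrees(a),"O",O)
np.savez("dock.npz",a=a,O=O)
def dk(uv,z):
    w=cast(i,uv,z)[:,:2]-O;return np.c_[w@ux,w@uy].round(1)
red=mask(p,(0,150,80),(8,255,255),(330,150,370,220))|mask(p,(172,150,80),(180,255,255),(330,150,370,220))
ys,xs=np.where(red);print("red rows",ys.min(),ys.max(),"cols",xs.min(),xs.max())
c=big(red);print("red low end at z=17",dk([[348,ys.max()+.5]],17),"pivot z48",dk([[349,ys.min()]],48))
print("rail check z28",dk([[250,220],[362,220]],28), "near rail tips",dk([[238,122],[375,122]],28))
g=cv2.cvtColor(p,cv2.COLOR_RGB2GRAY);print(g[280:300,305])
print("buffer z18/28",dk([[305,288]],18),dk([[305,288]],28),"yoke beam",dk([[308,305],[308,320]],28))
print(np.load("w1_d.npy")[286:293,305])
E
python3 - <<'E'
import cv2
p=cv2.imread("pics/w1.png");cv2.imwrite("pics/w1c.png",cv2.resize(p[150:330,220:400],None,fx=3.3,fy=3.3,interpolation=cv2.INTER_CUBIC))
E
```

```text
ang -8.251761
ang -8.285584
ang 81.66448
width 190.03177
yaw -8.293639 O [586.0659  113.25295]
red rows 165 209 cols 342 356
red low end at z=17 [[16.8 50.9]] pivot z48 [[-45.3  48.5]]
rail check z28 [[ 26.5 -69. ]
 [ 26.6  67.4]] near rail tips [[-90.2 -75.1]
 [-90.1  78. ]]
[216 216 217 216 216 214 189 117  46  21  41  48  54  68 143 203 216 216
 213 178]
buffer z18/28 [[126.5  -4. ]] [[120.4  -3.5]] yoke beam [[ 1.459e+02  1.000e-01]
 [ 1.690e+02 -2.000e-01]]
[467.85037 460.12943 459.2318  457.4547  455.31976 456.70883 456.57242]
```

View pics/w1c.png

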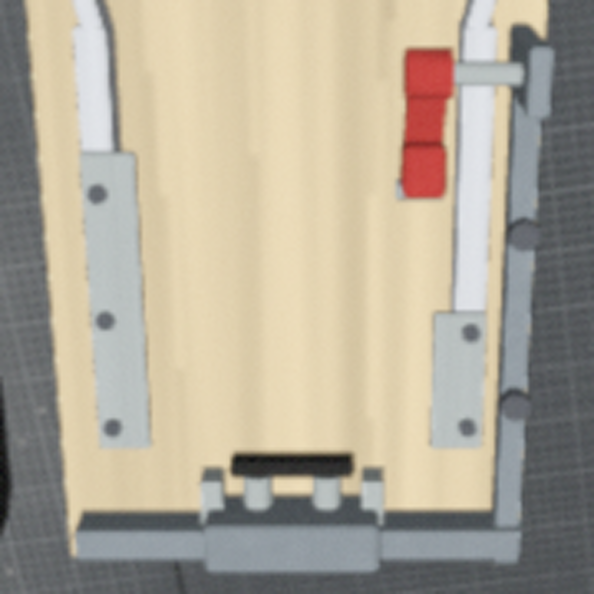

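```bash
python3 -m crank '{"moves": [[8.5,[-0.8,-3.8,0],[0,0,2.6]],[8.5,[-1.5,-7.6,0],[0,0,5.2]],[8.5,[-2.2,-11.4,0],[0,0,7.8]],[8.5,[-3,-15.2,0],[0,0,10.4]],[8.5,[-3.8,-19,0],[0,0,13]],[8.5,[-4.5,-22.8,0],[0,0,15.6]],[8.5,[-5.2,-26.6,0],[0,0,18.2]],[8.5,[-6,-30.4,0],[0,0,20.8]],[8.5,[-6.8,-34.2,0],[0,0,23.4]],[8.5,[-7.4,-37.6,0],[0,0,26]],[8.5,[-7.4,-37.6,0],[0,0,26]],[8.5,[-7.4,-37.6,0],[0,0,26]]]}'
python3 - <<'E'
from h import *
p,d=vision.read_camera("wrist");cv2.imwrite("pics/w2.png",p[:,:,::-1]);np.save("w2_p.npy",p);np.save("w2_d.npy",d)
i=vision.camera_info("wrist");np.savez("w2_i.npz",**i);print(arm.get_state()["ee_pos"],arm.get_state()["tool_rot"])
E
```

```text
clock: 2.73
ee_pos: [469.9, -240.4, 300.4]
tool_rot: [-0.477, 3.105, 0.0]
wrist_force: [0.1, 0.7, 0.4]
opening: 85.2
grasp_force: 0.0
[ 470.62405923 -238.67586692  300.22082882] [-4.80646302e-01  3.10447360e+00  9.51673662e-04]
```

View pics/w2.png

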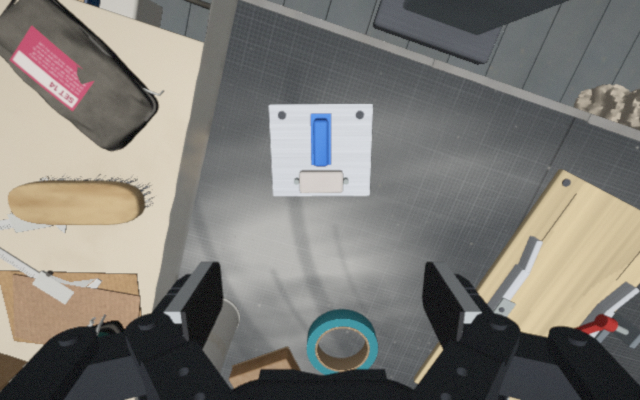

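The wrist view shows the pallet squarely in view, with rear corners at (270,105) and (373,105), front corners at (273,196) and (371,196), fin at (320,140) and plaster at (321,181). The can is partly hidden by the left finger near (225,320), well clear of the grasp.

```bash
python3 - <<'E'
from h import *
p=np.load("w2_p.npy");i=dict(np.load("w2_i.npz"));d=np.load("w2_d.npy")
m=mask(p,(0,0,165),(180,60,255),(250,90,390,210));m|=mask(p,(105,100,50),(130,255,255),(250,90,390,210))
m=cv2.morphologyEx(m,cv2.MORPH_CLOSE,np.ones((15,15)))
L=[];R=[];T=[];B=[]
for r in range(112,190,3):
    c=np.where(m[r])[0];L.append((c[0]-.5,r));R.append((c[-1]+.5,r))
for c in range(278,366,3):
    rr=np.where(m[:,c])[0];T.append((c,rr[0]-.5));B.append((c,rr[-1]+.5))
def fit(uv,z=12):
    w=cast(i,np.array(uv),z)[:,:2].astype(np.float32)
    v=cv2.fitLine(w,cv2.DIST_HUBER,0,.5,.01).ravel();dd=v[:2];return dd*np.sign(dd[0]+1e-9),v[2:]
F={k:fit(v) for k,v in dict(L=L,R=R,T=T,B=B).items()}
for k in F:print(k,np.degrees(np.arctan2(*F[k][0][::-1])).round(2))
al=np.arctan2(F['L'][0][1],F['L'][0][0]);ar=np.arctan2(F['R'][0][1],F['R'][0][0]);a=(al+ar)/2
ux=np.array([np.cos(a),np.sin(a)]);uy=np.array([-ux[1],ux[0]])
W=(F['R'][1]-F['L'][1])@uy;Ln=(F['B'][1]-F['T'][1])@ux
O=uy*((F['R'][1]+F['L'][1])@uy/2)+ux*(F['T'][1]@ux+55)
print("yaw",np.degrees(a),"W",W,"L",Ln,"O",O,"grip",O-15*ux)
r,_=rect(i,big(mask(p,(105,100,50),(130,255,255),(300,105,345,175))),52);print("blue",r, ) 
fin=cast(i,[[321,118],[321,165]],52)[:,:2]-O;print(fin@ux,fin@uy)
print("can-ish",cast(i,[[225,300]],144).round(),cast(i,[[238,320]],0).round())
E
```

```text
L 17.66
R 17.65
T -72.41
B -61.32
yaw 17.656305 W 120.15104 L 116.953575 O [ 462.87177 -242.5232 ] grip [ 448.57837 -247.07278]
blue ((445.19586181640625, -247.96560668945312), (53.99734878540039, 20.630123138427734), 17.591936111450195)
[-41.42268027   8.50452956] [0.77073496 0.665489  ]
can-ish [[ 601. -291.  144.]] [[ 732. -282.    0.]]
```

```bash
python3 -m crank '{"moves": [[8.5,[-1,-0.3,-3.8],[0,0,0]],[8.5,[-2.2,-0.7,-7.6],[0,0,0]],[8.5,[-2.2,-0.7,-11.4],[0,0,0]],[8.5,[-2.2,-0.7,-15.2],[0,0,0]],[8.5,[-2.2,-0.7,-19],[0,0,0]],[8.5,[-2.2,-0.7,-22],[0,0,0]],[8.5,[-2.2,-0.7,-24],[0,0,0]],[8.5,[-2.2,-0.7,-25.3],[0,0,0]],[8.5,[-2.2,-0.7,-26.2],[0,0,0]],[8.5,[-2.2,-0.7,-26.2],[0,0,0]],[8.5,[-2.2,-0.7,-26.2],[0,0,0]]]}'
python3 -m crank '{"moves": [[1,[0,0,0],[0,0,0]],[1,[0,0,0],[0,0,0]],[1,[0,0,0],[0,0,0]],[1,[0,0,0],[0,0,0]],[1,[0,0,0],[0,0,0]],[1,[0,0,0],[0,0,0]],[1,[0,0,0],[0,0,0]],[1,[0,0,0],[0,0,0]]]}' 40
```

```text
clock: 3.7
ee_pos: [448.9, -245.6, 38.5]
tool_rot: [0.482, -3.104, -0.001]
wrist_force: [0.3, 0.5, 0.7]
opening: 85.2
grasp_force: 0.0
clock: 4.37
ee_pos: [448.8, -247.0, 38.8]
tool_rot: [-0.479, 3.104, -0.001]
wrist_force: [-0.3, 0.3, 5.9]
opening: 15.6
grasp_force: 40.6
```

```bash
python3 -m crank '{"moves": [[1,[0,0,1],[0,0,0]],[1,[0,0,3],[0,0,0]],[1,[0.5,1,5.5],[0,0,-1]],[1,[1,4,6],[0,0,-3]],[1,[1.5,7.5,6],[0,0,-5.5]],[1,[2,11,6],[0,0,-8]],[1,[2.5,14.5,6],[0,0,-10.5]],[1,[2.5,18,6],[0,0,-13]],[1,[2.5,21.5,6],[0,0,-15.5]],[1,[2,25,6],[0,0,-18]],[1,[1.5,28.5,6],[0,0,-20.5]],[1,[1,32,6],[0,0,-23]]]}'
python3 -m crank '{"moves": [[1,[-1,3,0],[0,0,-1.5]],[1,[-2,5,0],[0,0,-2.5]],[1,[-3.1,6.3,0],[0,0,-2.9]],[1,[-3.1,6.3,0],[0,0,-2.9]],[1,[-3.1,6.3,0],[0,0,-2.9]],[1,[-3.1,6.3,0],[0,0,-2.9]],[1,[-3.1,6.3,0],[0,0,-2.9]]]}'
python3 - <<'E'
from h import *
p,d=vision.read_camera("wrist");cv2.imwrite("pics/w3.png",p[:,:,::-1]);np.save("w3_p.npy",p)
i=vision.camera_info("wrist");np.savez("w3_i.npz",**i);s=arm.get_state();print(s["ee_pos"],s["tool_rot"],s["wrist_force"])
E
```

```text
clock: 5.37
ee_pos: [457.4, 74.8, 98.6]
tool_rot: [-0.153, -3.137, 0.0]
wrist_force: [0.8, 0.9, -2.8]
opening: 15.5
grasp_force: 39.4
clock: 5.95
ee_pos: [427.8, 135.3, 98.4]
tool_rot: [0.23, 3.133, -0.0]
wrist_force: [-0.5, -0.4, -3.1]
opening: 15.7
grasp_force: 39.4
[427.77725725 135.34793789  98.39430855] [ 2.30896158e-01  3.13297869e+00 -3.96439697e-04] [-0.01700491  0.12915364 -2.51015343]
```

View pics/w3.png

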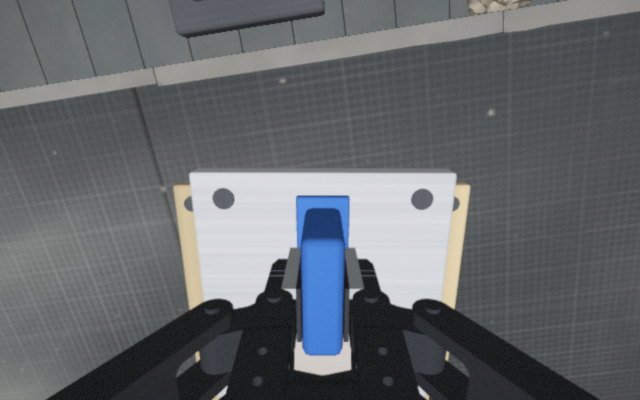

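The pallet is held level: its rear edge runs from (191,172) to (455,172). The plywood shows evenly on both sides, at (175,185) and (468,185). I'll check its offset and yaw numerically.

```bash
cat > pal.py <<'E'
from h import *
def pal(p,i,ztop,roi,verbose=1):
    D=np.load("dock.npz");a=float(D["a"]);O=D["O"];ux=np.array([np.cos(a),np.sin(a)]);uy=np.array([-ux[1],ux[0]])
    x0,y0,x1,y1=roi
    m=mask(p,(0,0,150),(180,45,255),roi);L=[];R=[];T=[]
    for r in range(y0+20,y1,4):
        c=np.where(m[r])[0]
        if len(c)>20:L.append((c[0]-.5,r));R.append((c[-1]+.5,r))
    for c in range((x0+x1)//2-90,(x0+x1)//2+90,4):
        rr=np.where(m[:,c])[0]
        if len(rr):T.append((c,rr[0]-.5))
    def fit(uv):
        w=cast(i,np.array(uv),ztop)[:,:2]-O;w=np.c_[w@ux,w@uy].astype(np.float32)
        return cv2.fitLine(w,cv2.DIST_HUBER,0,.5,.01).ravel()
    l,r,t=fit(L),fit(R),fit(T)
    al=[np.degrees(np.arctan(v[1]/v[0])) for v in(l,r)];at=-np.degrees(np.arctan(t[0]/t[1]))
    print("yaw rel L,R,T",np.round(al,2),round(at,2),"yL",l[3],"yR",r[3],"W",r[3]-l[3],"mid",(r[3]+l[3])/2,"at x",l[2],"rear x",t[2])
E
python3 - <<'E'
from pal import *
pal(np.load("w3_p.npy"),dict(np.load("w3_i.npz")),98.4-38.7+12,(185,165,462,280))
E
```

```text
yaw rel L,R,T [-0.46 -0.08] -0.14 yL -59.780514 yR 59.634754 W 119.41527 mid -0.07287979 at x -173.08029 rear x -201.52856
```

```bash
python3 -m crank '{"moves": [[1,[0,0,-1.5],[0,0,0]],[1,[0,0,-3],[0,0,0]],[1,[0,0,-4],[0,0,0]],[1,[0,0,-4.5],[0,0,0]],[1,[0,0,-4.7],[0,0,0]],[1,[0,0,-4.8],[0,0,0]],[1,[0,0,-4.85],[0,0,0]],[1,[0,0,-4.9],[0,0,0]],[1,[0,0,-4.9],[0,0,0]]]}'
python3 -m crank '{"moves": [[1,[0,0,-0.05],[0,0,0]],[1,[0,0,-0.1],[0,0,0]],[1,[0,0,-0.1],[0,0,0]],[1,[0,0,-0.1],[0,0,0]]]}'
```

```text
clock: 6.75
ee_pos: [427.6, 136.5, 49.7]
tool_rot: [0.228, 3.133, 0.001]
wrist_force: [1.1, -0.1, -2.1]
opening: 15.2
grasp_force: 39.4
clock: 7.08
ee_pos: [427.5, 136.5, 48.7]
tool_rot: [0.228, 3.133, 0.001]
wrist_force: [-1.9, -1.0, 6.0]
opening: 15.7
grasp_force: 40.6
```

```bash
python3 -m crank '{"moves": [[1,[0,0,0.06],[0,0,0]],[1,[0.59,-0.09,0.06],[0,0,0]],[1,[1.19,-0.17,0.06],[0,0,0]],[1,[1.78,-0.26,0.06],[0,0,0]],[1,[2.37,-0.35,0.06],[0,0,0]],[1,[2.97,-0.43,0.06],[0,0,0]],[1,[3.56,-0.52,0.06],[0,0,0]],[1,[4.16,-0.61,0.06],[0,0,0]],[1,[4.75,-0.69,0.06],[0,0,0]],[1,[4.95,-0.72,0.06],[0,0,0]],[1,[4.95,-0.72,0.06],[0,0,0]]]}'
python3 - <<'E'
from pal import *
p,d=vision.read_camera("wrist");i=vision.camera_info("wrist");s=arm.get_state();print(s["ee_pos"],s["wrist_force"])
cv2.imwrite("pics/w4.png",p[:,:,::-1]);pal(p,i,22,(185,165,462,280))
E
```

```text
clock: 8.0
ee_pos: [477.5, 128.8, 48.9]
tool_rot: [0.229, 3.133, -0.001]
wrist_force: [-0.5, -0.6, -2.9]
opening: 15.5
grasp_force: 39.5
[477.01869859 128.93137136  48.79905582] [-0.01957405 -0.1539557  -1.38919386]
yaw rel L,R,T [-0.61 -0.16] -0.51 yL -58.79312 yR 60.362244 W 119.155365 mid 0.78456116 at x -126.39442 rear x -151.56616
```

```bash
python3 -m crank '{"moves": [[1,[0.4,-0.09,-0.02],[0,0,0.2]],[1,[0.8,-0.16,-0.02],[0,0,0.3]],[1,[1.2,-0.22,-0.02],[0,0,0.3]],[1,[1.6,-0.28,-0.02],[0,0,0.3]],[1,[2.0,-0.34,-0.02],[0,0,0.3]],[1,[2.4,-0.4,-0.02],[0,0,0.3]],[1,[2.4,-0.4,-0.02],[0,0,0.3]]]}'
python3 -m crank '{"moves": [[1,[0.3,-0.04,0],[0,0,0]],[1,[0.6,-0.09,0],[0,0,0]],[1,[0.9,-0.13,0],[0,0,0]],[1,[1.2,-0.17,0],[0,0,0]],[1,[1.2,-0.17,0],[0,0,0]]]}'
```

```text
clock: 8.63
ee_pos: [501.8, 124.9, 48.8]
tool_rot: [0.22, 3.133, -0.0]
wrist_force: [3.0, 0.1, 3.0]
opening: 15.4
grasp_force: 40.2
clock: 9.05
ee_pos: [513.6, 123.3, 48.8]
tool_rot: [0.22, 3.133, -0.0]
wrist_force: [-0.1, 0.7, 2.2]
opening: 15.6
grasp_force: 40.2
```

```bash
python3 -m crank '{"moves": [[1,[0.2,-0.03,0],[0,0,0]],[1,[0.4,-0.06,0],[0,0,0]],[1,[0.6,-0.09,0],[0,0,0]],[1,[0.8,-0.12,0],[0,0,0]],[1,[1.0,-0.15,0],[0,0,0]],[1,[1.2,-0.17,0],[0,0,0]]]}'
python3 -m crank '{"moves": [[1,[0.2,-0.03,0],[0,0,0]],[1,[0.4,-0.06,0],[0,0,0]],[1,[0.6,-0.09,0],[0,0,0]],[1,[0.8,-0.12,0],[0,0,0]],[1,[1.0,-0.15,0],[0,0,0]],[1,[1.2,-0.17,0],[0,0,0]]]}'
python3 - <<'E'
from pal import *
p,d=vision.read_camera("scene");np.save("s1.npy",p)
cv2.imwrite("pics/s1c.png",cv2.resize(p[140:250,230:380],None,fx=5,fy=5,interpolation=cv2.INTER_CUBIC)[:,:,::-1])
E
```

```text
clock: 9.55
ee_pos: [524.1, 122.0, 48.8]
tool_rot: [-0.219, -3.132, -0.0]
wrist_force: [-7.5, 0.7, 8.8]
opening: 15.3
grasp_force: 41.2
clock: 10.05
ee_pos: [536.2, 120.3, 48.8]
tool_rot: [-0.219, -3.132, -0.0]
wrist_force: [-6.7, 1.3, 8.3]
opening: 15.3
grasp_force: 41.1
```

View pics/s1c.png

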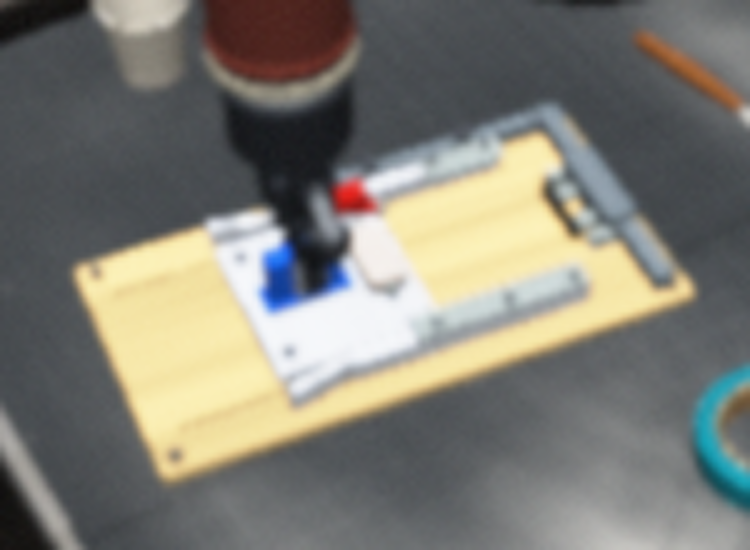

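The scene crop shows the pallet between the rails, with the red catch tip resting up on its top edge at crop (350,195). The buffer is still well ahead at crop (565,205). I'll ease the downward press and keep sliding.

```bash
python3 -m crank '{"moves": [[1,[0.1,-0.01,0.04],[0,0,0]],[1,[0.4,-0.06,0.04],[0,0,0]],[1,[0.7,-0.1,0.04],[0,0,0]],[1,[1.0,-0.15,0.04],[0,0,0]],[1,[1.3,-0.19,0.04],[0,0,0]],[1,[1.6,-0.23,0.04],[0,0,0]],[1,[1.9,-0.28,0.04],[0,0,0]],[1,[2.2,-0.32,0.04],[0,0,0]],[1,[2.5,-0.36,0.04],[0,0,0]]]}'
python3 - <<'E'
from pal import *
p,d=vision.read_camera("wrist");i=vision.camera_info("wrist");cv2.imwrite("pics/w5.png",p[:,:,::-1]);pal(p,i,22,(185,165,462,280))
E
```

```text
clock: 10.85
ee_pos: [562.1, 116.3, 49.0]
tool_rot: [-0.22, -3.134, 0.0]
wrist_force: [-0.3, -0.6, -1.8]
opening: 15.7
grasp_force: 39.4
yaw rel L,R,T [  0.6  -21.44] 0.24 yL -59.20221 yR 53.88178 W 113.083984 mid -2.6602154 at x -39.882084 rear x -64.6677
```

```bash
python3 -m crank '{"moves": [[1,[0.3,-0.04,0],[0,0,-0.2]],[1,[0.6,-0.09,0],[0,0,-0.2]],[1,[0.9,-0.13,0],[0,0,-0.2]],[1,[1.2,-0.17,0],[0,0,-0.2]],[1,[1.5,-0.22,0],[0,0,-0.2]],[1,[1.8,-0.26,0],[0,0,-0.2]],[1,[2.1,-0.31,0],[0,0,-0.2]],[1,[2.4,-0.35,0],[0,0,-0.2]]]}'
python3 -m crank '{"moves": [[1,[0.3,-0.04,0],[0,0,0]],[1,[0.6,-0.09,0],[0,0,0]],[1,[0.9,-0.13,0],[0,0,0]],[1,[1.2,-0.17,0],[0,0,0]],[1,[1.5,-0.22,0],[0,0,0]],[1,[1.8,-0.26,0],[0,0,0]]]}'
```

```text
clock: 11.57
ee_pos: [586.1, 112.9, 49.1]
tool_rot: [-0.225, -3.133, 0.0]
wrist_force: [-0.2, 0.6, -3.4]
opening: 15.7
grasp_force: 39.4
clock: 12.07
ee_pos: [604.1, 110.3, 49.1]
tool_rot: [-0.225, -3.133, 0.0]
wrist_force: [-0.5, -1.1, -3.8]
opening: 15.1
grasp_force: 39.4
```

```bash
python3 -m crank '{"moves": [[1,[0.2,-0.03,-0.02],[0,0,0]],[1,[0.4,-0.06,-0.02],[0,0,0]],[1,[0.6,-0.09,-0.02],[0,0,0]],[1,[0.8,-0.12,-0.02],[0,0,0]],[1,[1.0,-0.15,-0.02],[0,0,0]]]}'
python3 -m crank '{"moves": [[1,[0.2,-0.03,0],[0,0,0]],[1,[0.4,-0.06,0],[0,0,0]],[1,[0.6,-0.09,0],[0,0,0]],[1,[0.8,-0.12,0],[0,0,0]],[1,[1.0,-0.15,0],[0,0,0]]]}'
python3 -m crank '{"moves": [[1,[0.2,-0.03,0],[0,0,0]],[1,[0.4,-0.06,0],[0,0,0]],[1,[0.6,-0.09,0],[0,0,0]],[1,[0.8,-0.12,0],[0,0,0]]]}'
```

```text
clock: 12.48
ee_pos: [614.0, 108.8, 48.9]
tool_rot: [-0.225, -3.133, 0.0]
wrist_force: [-1.0, -0.1, -1.9]
opening: 15.6
grasp_force: 39.5
clock: 12.9
ee_pos: [624.0, 107.3, 48.9]
tool_rot: [-0.225, -3.133, -0.0]
wrist_force: [-1.0, -1.2, -2.4]
opening: 15.4
grasp_force: 39.5
clock: 13.23
ee_pos: [632.1, 106.1, 48.9]
tool_rot: [0.225, 3.133, -0.0]
wrist_force: [-0.9, -0.1, -2.1]
opening: 15.3
grasp_force: 39.6
```

```bash
python3 -m crank '{"moves": [[1,[0.1,-0.01,0],[0,0,0]],[1,[0.2,-0.03,0],[0,0,0]],[1,[0.3,-0.04,0],[0,0,0]],[1,[0.3,-0.04,0],[0,0,0]]]}'
python3 -m crank '{"moves": [[1,[0.1,-0.01,0],[0,0,0]],[1,[0.2,-0.03,0],[0,0,0]],[1,[0.3,-0.04,0],[0,0,0]],[1,[0.3,-0.04,0],[0,0,0]]]}'
```

```text
clock: 13.57
ee_pos: [635.0, 105.7, 48.9]
tool_rot: [0.226, 3.133, -0.0]
wrist_force: [0.4, 0.1, -2.6]
opening: 15.3
grasp_force: 39.5
clock: 13.9
ee_pos: [638.1, 105.3, 48.9]
tool_rot: [0.225, 3.133, -0.0]
wrist_force: [-0.6, 0.8, -2.7]
opening: 15.4
grasp_force: 39.5
```

```bash
python3 -m crank '{"moves": [[1,[0.1,-0.01,0],[0,0,0]],[1,[0.2,-0.03,0],[0,0,0]],[1,[0.2,-0.03,0],[0,0,0]]]}'
python3 -m crank '{"moves": [[1,[0.1,-0.01,0],[0,0,0]],[1,[0.2,-0.03,0],[0,0,0]],[1,[0.2,-0.03,0],[0,0,0]]]}'
python3 -m crank '{"moves": [[1,[0.1,-0.01,0],[0,0,0]],[1,[0.2,-0.03,0],[0,0,0]],[1,[0.2,-0.03,0],[0,0,0]]]}'
```

```text
clock: 14.15
ee_pos: [640.1, 105.0, 48.9]
tool_rot: [0.225, 3.133, -0.0]
wrist_force: [-1.0, 0.8, -3.2]
opening: 15.6
grasp_force: 39.5
clock: 14.4
ee_pos: [642.1, 104.7, 48.9]
tool_rot: [0.226, 3.133, -0.0]
wrist_force: [0.1, 0.2, -3.0]
opening: 15.8
grasp_force: 39.5
clock: 14.65
ee_pos: [643.7, 104.5, 48.9]
tool_rot: [-0.225, -3.133, -0.0]
wrist_force: [-3.5, 0.3, -0.1]
opening: 15.4
grasp_force: 39.9
```

```bash
python3 -m crank '{"moves": [[1,[0.1,-0.01,0],[0,0,0]],[1,[0.2,-0.03,0],[0,0,0]],[1,[0.2,-0.03,0],[0,0,0]]]}'
python3 -m crank '{"moves": [[1,[0.1,-0.01,0],[0,0,0]],[1,[0.15,-0.02,0],[0,0,0]],[1,[0.15,-0.02,0],[0,0,0]]]}'
python3 - <<'E'
from pal import *
p,d=vision.read_camera("wrist");i=vision.camera_info("wrist");cv2.imwrite("pics/w6.png",p[:,:,::-1]);print(arm.get_state()["wrist_force"])
E
```

```text
clock: 14.9
ee_pos: [645.2, 104.3, 48.9]
tool_rot: [-0.225, -3.132, -0.0]
wrist_force: [-6.3, 0.7, 2.6]
opening: 15.3
grasp_force: 40.2
clock: 15.15
ee_pos: [646.5, 104.1, 48.9]
tool_rot: [-0.225, -3.131, -0.0]
wrist_force: [-7.8, 0.5, 3.9]
opening: 15.6
grasp_force: 40.4
[-7.4091437   0.91201352  2.99046728]
```

View pics/w6.png

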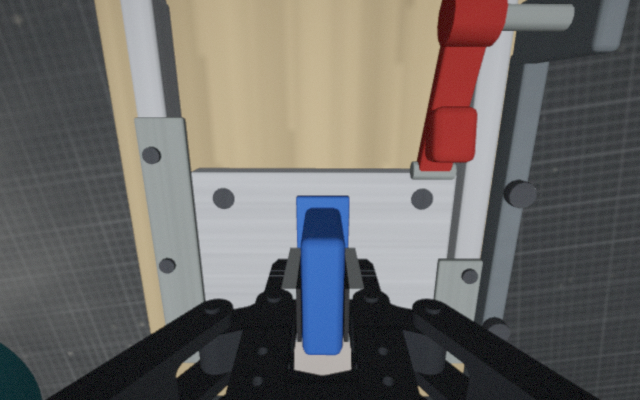

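The wrist view shows the catch's grey roller, at (412–455, 163–179), still sitting on the pallet's rear edge at row 170. It has not dropped yet and needs a little more.

```bash
python3 -m crank '{"moves": [[1,[0.1,-0.01,0],[0,0,0]],[1,[0.15,-0.02,0],[0,0,0]],[1,[0.15,-0.02,0],[0,0,0]]]}'
python3 - <<'E'
from pal import *
for k in range(1):
    p,d=vision.read_camera("wrist");cv2.imwrite("pics/w7.png",p[:,:,::-1])
    r=mask(p,(0,150,80),(8,255,255),(400,90,490,200))|mask(p,(172,150,80),(180,255,255),(400,90,490,200));ys,xs=np.where(r);print("red max row",ys.max(),xs.min(),"xs",xs.max())
p=cv2.imread("pics/w6.png")[:,:,::-1].copy();r=mask(p,(0,150,80),(8,255,255),(400,90,490,200))|mask(p,(172,150,80),(180,255,255),(400,90,490,200));ys,xs=np.where(r);print("before",ys.max(),xs.min(),xs.max())
E
```

```text
clock: 15.45
ee_pos: [647.9, 103.9, 49.0]
tool_rot: [-0.225, -3.131, -0.0]
wrist_force: [-7.8, 1.1, 3.8]
opening: 15.4
grasp_force: 40.6
red max row 155 415 xs 471
before 170 419 475
```

```bash
python3 - <<'E'
import cv2
a=cv2.imread("pics/w6.png")[60:260,340:540];b=cv2.imread("pics/w7.png")[60:260,340:540]
cv2.imwrite("pics/cmp.png",cv2.resize(cv2.hconcat([a,b]),None,fx=2,fy=2))
E
```

```text
(no output)
```

View pics/cmp.png

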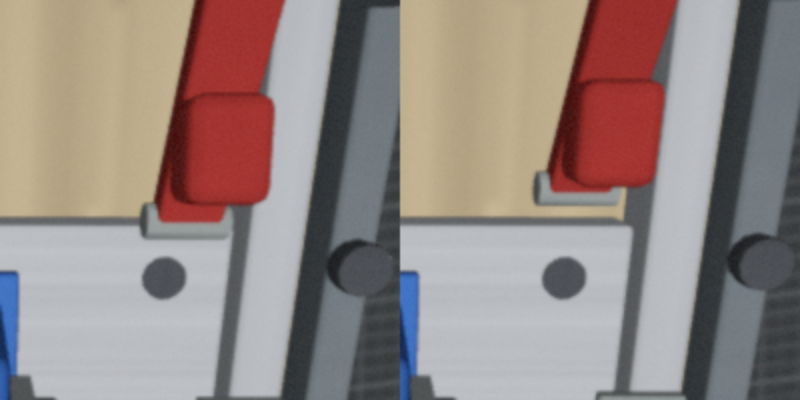

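The comparison shows the roller off the plate after the last step: crop (577,188) against the pallet edge at row 220. The catch has dropped behind it, so I'll ease back, release narrowly and check.

```bash
python3 -m crank '{"moves": [[1,[-0.1,0.01,0],[0,0,0]],[1,[-0.2,0.03,0],[0,0,0]],[1,[-0.3,0.04,0],[0,0,0]],[1,[-0.3,0.04,0],[0,0,0]]]}'
python3 -m crank '{"moves": [[2,[0,0,0],[0,0,0]],[2.5,[0,0,0],[0,0,0]],[3,[0,0,0],[0,0,0]],[3,[0,0,0],[0,0,0]],[3,[0,0,0],[0,0,0]],[3,[0,0,0],[0,0,0]]]}'
```

```text
clock: 15.83
ee_pos: [645.8, 104.2, 48.9]
tool_rot: [0.225, 3.133, 0.0]
wrist_force: [-3.9, 0.5, -0.5]
opening: 15.1
grasp_force: 39.8
clock: 16.33
ee_pos: [646.0, 104.1, 49.0]
tool_rot: [0.226, 3.133, -0.0]
wrist_force: [-0.5, -0.4, 0.3]
opening: 29.8
grasp_force: 0.0
```

```bash
python3 -m crank '{"moves": [[3,[0,0,0.8],[0,0,0]],[3,[0,0,2],[0,0,0]],[3,[0,0,4],[0,0,0]],[3,[0,0,7],[0,0,0]],[3,[0,0,10],[0,0,0]],[3,[0,0,13],[0,0,0]],[3,[0,0,16],[0,0,0]],[3,[0,0,16],[0,0,0]],[3,[0,0,16],[0,0,0]],[3,[0,0,16],[0,0,0]]]}'
python3 - <<'E'
from pal import *
p,d=vision.read_camera("wrist");i=vision.camera_info("wrist");cv2.imwrite("pics/w8.png",p[:,:,::-1])
E
```

```text
clock: 17.17
ee_pos: [645.7, 104.1, 209.4]
tool_rot: [0.225, 3.133, 0.001]
wrist_force: [0.1, 0.0, 0.1]
opening: 29.8
grasp_force: 0.0
```

View pics/w8.png

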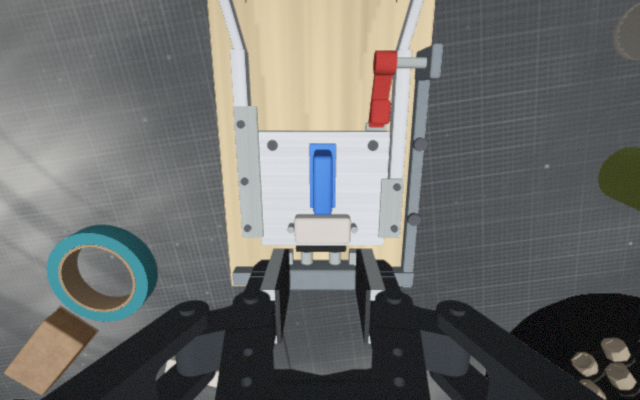

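The pallet sits squarely in the dock and the fingers are clear. The roller at (377,127) is just behind the rear edge at row 131. I'll do a final numeric check, then hand in.

```bash
python3 - <<'E'
from pal import *
p=cv2.imread("pics/w8.png")[:,:,::-1].copy();i=vision.camera_info("wrist")
D=np.load("dock.npz");a=float(D["a"]);ux=np.array([np.cos(a),np.sin(a)])
f=lambda u,v,z:((cast(i,[[u,v]],z)[0,:2]-D["O"])@ux).round(1)
print("rear left/right",f(264,131,22),f(382,131,22),"roller back down/up",f(377,131,17),f(377,131,26),"pallet front",f(285,243,22))
print("tip of red z25 vs",f(377,123,13),np.round(arm.get_state()["wrist_force"],1))
E
```

```text
rear left/right 16.7 16.6 roller back down/up 17.1 16.2 pallet front 124.2
tip of red z25 vs 10.4 [ 0.7 -0.3 -0.2]
```

```bash
python3 -c "
from workcell import arm
print(arm.close_job())"
```

```text
the job is handed in; nothing more can be done
None
```

The pallet is locked in the dock plaster end first, with the red catch down behind it and the gripper clear. Its origin is about 72 mm along the dock, the highest force I read at the wrist during the push was about 12 N, and the job was handed in at about 17 s; no verdict came back.

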